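# Seat the sample rack and lock the mixer clamp

## Task

Slide the blue rack of capped sample tubes along the mixer tray until its front end rests flush against the blue end stop, then push the clamp's red handle down over centre, fully home on its stop, so that the rubber pad holds the rack there. Push gently on both (rack and clamp are spoilt by more than about 20 N), leave everything else on the bench where it is, and let go at the end.

Things in the scene. Friction and masses are not known exactly. Their poses are not given: they have to be found in the camera images.
- mixer: fixed white tube mixer 340 x 150 mm; its locked aluminium tray's surface lies 55 mm above the origin (on the bench). x runs along the tray from the rack to the end stop and on to the clamp, y across, z up. Two dark rails (14 mm high, inner faces at y = +-33 mm, x = -185 to +50) guide the rack along x. The clamp's bracket stands at x = 76 to 144 mm, to 147 mm above the bench
- rack: loose blue tube rack, 140 (x) x 60 mm, block 45 mm high, 0.3 to 0.6 kg, eight fixed orange-capped tubes (83 mm above its underside) and a bare ledge on its front 40 mm, where the pad lands. Origin: centre of its underside; x points to the stop. It starts 20 to 70 mm short of the stop and slides at 1 to 5 N. Push on its flat rear end (x = -70 mm), below the block's top
- rack_front (a point): centre of the rack's flat front end face, 20 mm above its underside (rack x = +70 mm)
- stop_face (a point): centre of the face of the fixed blue end stop (60 mm wide, 28 mm high) that the rack must touch, 20 mm above the tray; x as the mixer's. It is set a little differently each time; feel for it. Flush: rack_front touches here
- clamp_seat (a point): point on the tray, 130 mm along the mixer's x, right under the axis of the clamp's lever; axes as the mixer's. The clamp is shimmed to suit: the axis lies 79 to 91 mm above this point, which is not measured, so the closing height and the closing force must be found by feel. On the rack's side the clamp has a steel arm that swings down with the lever and presses a rubber pad on the rack's ledge
- clamp_lever (a joint): lever angle, rad: 0 = open, handle 1.13 rad above the mixer's +x, in its xz plane; grows as the handle goes away from the rack and down (elevation = 1.13 - value); 1.13 = dead centre, 1.20 = closed on its hard stop. Red grip 20 mm thick, 45 to 120 mm from the axis. Friction about 4 N at the grip. From 0.7-0.95 on a spring resists too, in all 5 to 15 N, and throws it back; past centre it holds
- loose_tube: bystander: orange-capped tube lying on the bench beyond the mixer, 92 mm long, 16 mm thick
- marker: bystander: black marker pen on the bench on the robot's side of the mixer, 120 x 12 mm
- white_rack: bystander: white tube rack with some orange caps, 160 x 70 mm, 83 mm high
- sharps_bin: bystander: yellow bin with a red lid, 160 mm across, 172 mm high
- glove_box: bystander: carton 120 x 240 x 80 mm with a red band
- steel_dish: bystander: steel dish 190 x 110 x 30 mm
- swab_box: bystander: white open box 140 x 170 x 60 mm
Things that resemble listed ones, but are neither listed nor needed, are in the scene too. There is more than one size of the rack; the one meant has the size given above.

How it is judged:
On the way, in this order (a step that is already met when the one before it is completed fails the run):
1. the rack is flush against the end stop while the clamp is still open (x of rack_front in the frame of stop_face between -0.002 and 0.003 m and value of joint clamp_lever below 0.8 rad), for 0.2 s.
2. the handle is over centre on its stop and the rack is clamped down on the tray (value of joint clamp_lever above 1.188 rad and contact force between rack and mixer above 8 N), for 0.2 s.
At the end, for the whole second after the job is handed in: The clamp lever is on its stop (1.188 rad or more of 1.20), the rack is clamped down on the tray (it presses on the mixer with more than 8 N, its own weight being under 6 N), the rack stands upright in its rails with its front within 2 mm of the end stop, at rest (all of step 2 and x of rack_front in the frame of stop_face between -0.002 and 0.003 m and angle between the x axis of rack and the x axis of mixer, either way round below 0.06 rad and angle between rack's own z axis and vertical below 0.04 rad and linear speed of rack below 0.01 m/s); the robot touches nothing.
It fails at once if the rack is pushed with more than 20 N (contact force between any of the fingers, the arm and rack above 20 N).
It fails at once if the red handle is pushed with more than 20 N (contact force between any of the fingers, the arm and clamp_lever above 20 N).
It fails at once if a bystander is moved more than 20 mm (distance of any of loose_tube, marker, white_rack, sharps_bin, glove_box, steel_dish, swab_box from where it was at the start of the episode above 0.02 m).
It also fails if it takes over 58 s, if anything falls off the work surface, if the arm or the gripper's body presses on something with over 40 N, if the wrist force passes 120 N, or if a joint passes its speed limit or range.

## Robot

A 6-joint arm with a two-finger parallel gripper is mounted at the origin on the work surface. World frame = base frame: x ahead of the robot, y to its left, z up, the work surface at z = 0. Lengths are in m, angles in rad, forces in N, time in s.
With the tool pointing down it reaches from about 0.325 to 1 m from the base axis. Payload 5.1 kg.
Tool frame: the origin (TCP) lies at the very end of the fingers, on their centre line; the grasp point (between the pads) lies 19 mm behind it; z points along the fingers, y is the direction in which the jaws open and shut (so a half turn about z gives the same grasp; the last joint's range is limited). The gripper opens to 85 mm and grips with 20 to 120 N. Pads are 22 mm wide; open, the fingers measure 114 mm over their backs; the gripper's body (76 mm by 85 mm) begins 54 mm behind the grasp point. The pads swing forward as they close: fully open they stand 13 mm farther back than shut.
Start: joints at [-1.195, 0.124, 1.65, -0, 1.367, -0.083], TCP at [0.288, -0.583, 0.231] pointing down, gripper open.
Joint ranges: [-2.61, 2.61], [-1.02, 2.33], [0.03, 2.71], [-1.35, 4.49], [0.32, 2.68], [-2.91, 2.91]. Speed limits (rad/s): [2.57, 2.57, 3.14, 3.14, 3.14, 3.14].

## Interface

Orientations are given as a unit quaternion [x, y, z, w].
In Python, from cell import r gives the robot as it stands. The module is installed in compiled form; this text tells all that it offers.
- The arm moves only by the tool servo_tool, never from a script. Its argument "targets" is a list of rows, each an object with "slide": the shift along the tool's x, y, z in m, a list of three; "rot": the turn, a rotation vector about the tool's x, y, z in degrees, a list of three. In form: [{"slide": [x, y, z], "rot": [ax, ay, az]}, ...]. A call has 1 to 20 rows; each row is the pose to reach, as a shift and turn from the pose commanded when the call began, along the tool's axes at that moment; what a row does not reach only later rows make up. A row lasts 1/12 s, in which the tool goes at most 41.7 mm and 7.16 degrees, less where a joint would pass 70% of its speed; a pose out of reach is approached as far as the arm can. A call with a gripper value outside its range is refused whole. "fingers" is the opening, from 0 (shut) to 1 (fully open), set as the call begins (left out, the last holds). The fingers move at their own pace and stop on an object; "newtons" is the grip in N (left out, the last holds). Time passes only in rows, so rows that repeat a pose let the fingers close. It gives the time, the measured TCP pose, the force and the opening at its end, in the units of the state.
- r.observe(): the state, without advancing time (a new reading comes with each control period).
- r.get_image(name): name is "scene" or "top"; returns a dict with "pixels" (480x640x3 uint8, red, green, blue), "camera_matrix" (3x3 intrinsics, pixels), "distortion" ([k1, k2, p1, p2, k3] as OpenCV has them; the pictures are not rectified), "R" (3x3) and "t" (3): a world point X has camera coordinates R X + t. Camera axes: x right, y down, z forward; pixel columns grow to the right and rows downward; lengths in m; the calibration is good to about 2 mm. A picture is of the moment at which its call begins. There is no depth.
- r.hand_in(): hands the job in, once; it reports no verdict.
Trained networks look in the newest picture that a camera, given by its name, has taken for a name from the list of things; names that differ only in an ending like _2 or _b are one class to them, and where a whole thing is asked for, a point or a joint stands for the part that bears it (a point fixed in the world has none). Each returns a list of dicts, best first, with "p" (0 to 1); they miss things now and then, are a little off and sometimes report something else, mostly with a low value. They report only what shows in the picture. A call takes as long as a camera call. They do not tell look-alikes from the thing itself.
- r.recognise(label, camera): "bbox" ([centre column, centre row, width, height] in pixels, round what is visible of it).
The state is a dict: "t": time; "q": joint angles; "joint_velocities": joint speeds; "joint_torque": joint torques, N m; "tcp_pos": TCP position; "tcp_rot": TCP orientation; "wrist_force": force on the tool from outside, world axes, zero at the start; "wrist_torque": the same for the moment, N m; "opening": opening from 0.0 (shut) to 1.0 (fully open).
Only numpy, scipy, OpenCV 4.12 (cv2) and the standard library are available. Lean on these libraries where they do the work, as an engineer would, in place of code of your own. Each camera call takes 0.05 s, during which the arm holds its last target. There are 200 camera calls.

## Working session

There is one attempt and no reset: what is moved stays moved. The work goes in short steps, Python scripts to look and compute and a tool call to move; the robot and the scene stay as the last step left them, time stands still between calls to the robot, and variables do not carry over. Pictures are saved under pics/ and viewed, on a budget of 10 in all, crops included, one or two more only if the job needs it, and the job is handed in when it is done.

Besides the shell and the picture viewer there is one more tool, called after "Emit:" in YAML: its name, and indented under it one key for each argument. servo_tool: Moves the arm, as the interface text tells. Its arguments: {"type":"object","properties":{"targets":{"type":"array","items":{"type":"object","properties":{"slide":{"type":"array","items":{"type":"number"}},"rot":{"type":"array","items":{"type":"number"}}}}},"fingers":{"type":"number"},"newtons":{"type":"number"}},"required":["targets"]}

```bash
mkdir -p pics
python3 - <<'E'
from cell import r
import cv2,json,numpy as np
for c in ("scene","top"):
    im=r.get_image(c); cv2.imwrite(f"pics/{c}0.png",im["pixels"][:,:,::-1])
    print(c,im["camera_matrix"],im["distortion"],im["R"],im["t"])
    for l in ("mixer","rack","clamp_lever","marker","loose_tube","white_rack"):
        print(l,[(np.round(d["bbox"]).tolist(),round(d["p"],2)) for d in r.recognise(l,c)[:4]])
print(r.observe())
E
```

```text
scene [[616.90794322   0.         323.37465011]
 [  0.         616.90794322 242.9682557 ]
 [  0.           0.           1.        ]] [0.03386701 0.         0.         0.         0.        ] [[ 0.88788115  0.45984854  0.01436588]
 [ 0.348656   -0.65215981 -0.67314677]
 [-0.30017671  0.60268308 -0.73936936]] [-0.50637295 -0.12534707  1.82433171]
mixer [([322.0, 252.0, 94.0, 108.0], 0.67)]
rack [([371.0, 320.0, 41.0, 38.0], 0.82), ([321.0, 252.0, 40.0, 56.0], 0.78), ([238.0, 263.0, 32.0, 41.0], 0.61)]
clamp_lever [([348.0, 171.0, 15.0, 48.0], 0.8), ([210.0, 433.0, 109.0, 91.0], 0.47)]
marker []
loose_tube [([363.0, 280.0, 18.0, 24.0], 0.65)]
white_rack [([324.0, 386.0, 58.0, 80.0], 0.67), ([323.0, 251.0, 93.0, 108.0], 0.45)]
top [[624.49100173   0.         319.32008362]
 [  0.         624.49100173 236.09285508]
 [  0.           0.           1.        ]] [0.05393268 0.         0.         0.         0.        ] [[-0.0106603  -0.99988959 -0.01035177]
 [-0.99349478  0.01176478 -0.11326836]
 [ 0.11337764  0.00907695 -0.9935105 ]] [0.00834194 0.57655563 1.86945584]
mixer [([310.0, 245.0, 118.
[... 394 characters left out ...]
0.7, 'q': array([-1.19457771e+00,  1.23768635e-01,  1.65027172e+00, -4.90597741e-06,
        1.36750126e+00, -8.25748331e-02]), 'joint_velocities': array([-2.17795838e-03,  1.13828536e-03, -1.98500309e-03,  6.52182500e-04,
       -4.95607556e-06,  1.78979495e-04]), 'joint_torque': array([-3.52743282e-04, -4.23437226e+01, -3.65665233e+01, -7.25799487e-05,
        4.39634614e-04,  1.53919160e-05]), 'tcp_pos': array([ 0.28785072, -0.58278804,  0.23135927]), 'tcp_rot': array([9.73803638e-01, 2.27390577e-01, 1.35628480e-06, 2.55933526e-05]), 'wrist_force': array([ 0.17755594, -0.19601227,  0.52128507]), 'wrist_torque': array([ 0.00298955,  0.04006891, -0.0410403 ]), 'opening': 1.0024881374864918}
```

Run:
```python
import cv2,numpy as np
a=cv2.imread("pics/top0.png")[170:310,200:400]; a=cv2.resize(a,(800,560),interpolation=cv2.INTER_CUBIC); cv2.imwrite("pics/t1.png",a)
a=cv2.imread("pics/scene0.png")[130:330,230:430]; a=cv2.resize(a,(600,600),interpolation=cv2.INTER_CUBIC); cv2.imwrite("pics/s1.png",a)
```

```text
(no output)
```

View pics/t1.png

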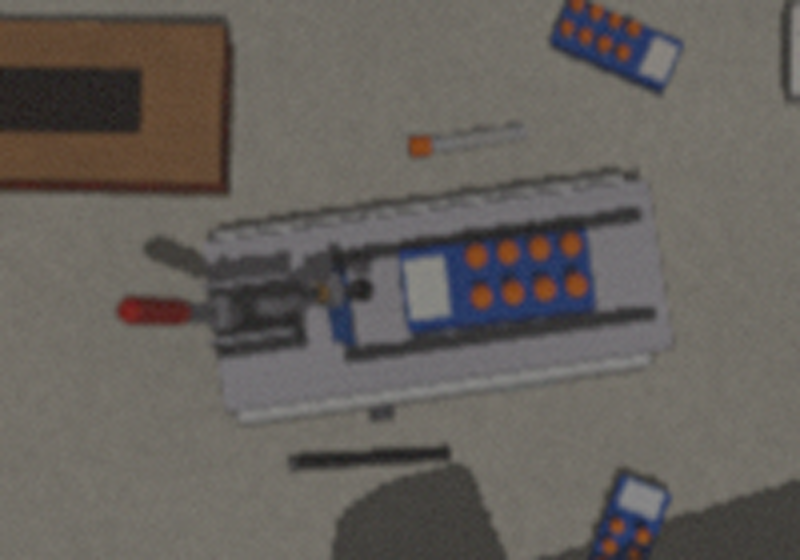

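View pics/s1.png

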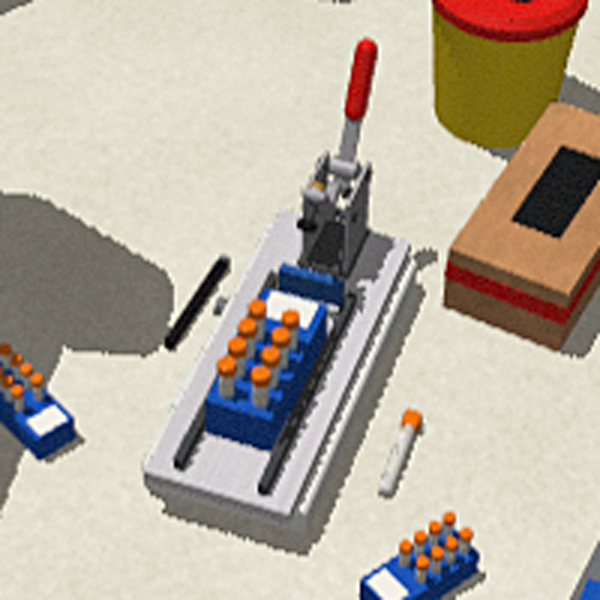

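The top view (crop = 4x, offset 200,170) shows the rack between the rails, tubes to the right. Its ledge and front (crop ~402–410) face the stop at crop ~(340,300), and the red handle is at the left, crop (120–190,310). The marker is below and the loose tube above. In the scene view the handle stands up and nothing overlaps the rails. Next I fit the mixer pose.

```bash
cat > h.py <<'E'
from cell import r
import cv2,numpy as np
from scipy.optimize import least_squares
def proj(im,P):
    return cv2.projectPoints(np.asarray(P,float).reshape(-1,3),cv2.Rodrigues(im["R"])[0],im["t"],im["camera_matrix"],im["distortion"])[0].reshape(-1,2)
def plane(im,uv,z):
    n=cv2.undistortPoints(np.array(uv,float).reshape(-1,1,2),im["camera_matrix"],im["distortion"]).reshape(-1,2)
    d=np.c_[n,np.ones(len(n))]@im["R"]; c=-im["R"].T@im["t"]
    return c+d*((z-c[2])/d[:,2])[:,None]
def W(p,P):
    c,s=np.cos(p[2]),np.sin(p[2]); P=np.asarray(P,float).reshape(-1,3)
    return np.c_[p[0]+c*P[:,0]-s*P[:,1],p[1]+s*P[:,0]+c*P[:,1],P[:,2]]
def T(a): return np.array([200,170])+(np.array(a)+.5)/4-.5
def S(a): return np.array([230,130])+(np.array(a)+.5)/3-.5
E
python3 - <<'E'
from h import *
t=r.get_image("top"); s=r.get_image("scene")
# rail centre-line ends (y=+-37, z .069)
M=[[50,-37,69],[-185,-37,69],[50,37,69],[-185,37,69]]
M=np.array(M)/1e3
ut=T([[335,253],[640,213],[347,354],[655,313]]); 
us=S([[358,292],[268,487],[272,277],[184,462]])
f=lambda p: np.r_[(proj(t,W(p,M))-ut).ravel(),(proj(s,W(p,M))-us).ravel()]
f1=lambda p:(proj(t,W(p,M))-ut).ravel()
for g in (f1,f):
    o=least_squares(g,[.57,0,1.7],loss="soft_l1"); p=o.x; print(p,np.degrees(p[2]),np.round(g(p),1))
np.save("p.npy",p)
rk=plane(t,T([[401,252],[586,233],[594,310],[408,332]]),.100)
d=rk[:,:2]-p[:2]; c,sn=np.cos(p[2]),np.sin(p[2])
print("rack corners mixer",np.round(np.c_[d@[c,sn],d@[-sn,c]],4))
# overlay
x0=-.0
A=[[a,b,.069] for a in(-.185,.05) for b in(-.033,.033)]+[[.130,0,.055+.085]]+[[.13+q*np.cos(1.13),0,.14+q*np.sin(1.13)] for q in(.045,.12)]+[[a,b,.147] for a in(.076,.144) for b in(-.02,.02)]
for im,n,o,k,w in((t,"ot",(200,170),4,(200,140)),(s,"os",(230,130),3,(200,200))):
    a=im["pixels"][o[1]:o[1]+w[1],o[0]:o[0]+w[0],::-1]; a=cv2.resize(a,None,fx=k,fy=k,interpolation=cv2.INTER_CUBIC)
    for q in proj(im,W(p,A)): cv2.circle(a,tuple(int(v) for v in (q-o+.5)*k-.5),3,(0,255,0),-1)
    cv2.imwrite(f"pics/{n}.png",a)
for n,q in(("rear",[-.185,0,.08]),("stop",[.055,0,.08]),("seat",[.13,0,.055]),("handle",[.17,0,.23]),("end",[.23,0,.15])): print(n,W(p,q)[0])
E
```

```text
[0.55128868 0.05709115 1.69097097] 96.88550005032405 [-0.7  0.5  0.9  0.2 -0.7 -0.3  0.6 -0.4]
[0.55291208 0.05825439 1.7123536 ] 98.11063418770185 [-1.4  0.3  0.  -1.6 -0.8 -0.5  0.2 -2.3 -2.   0.3 -1.2  0.2  0.8 -1.4
 -1.3  0.5]
rack corners mixer [[-3.800e-03 -2.670e-02]
 [-1.403e-01 -1.980e-02]
 [-1.372e-01  3.720e-02]
 [-1.000e-04  3.240e-02]]
rear [ 0.5790128  -0.12489515  0.08      ]
stop [0.54515241 0.11270425 0.08      ]
seat [0.53457103 0.18695406 0.055     ]
handle [0.52892764 0.22655396 0.23      ]
end [0.52046254 0.28595381 0.15      ]
```

View pics/ot.png

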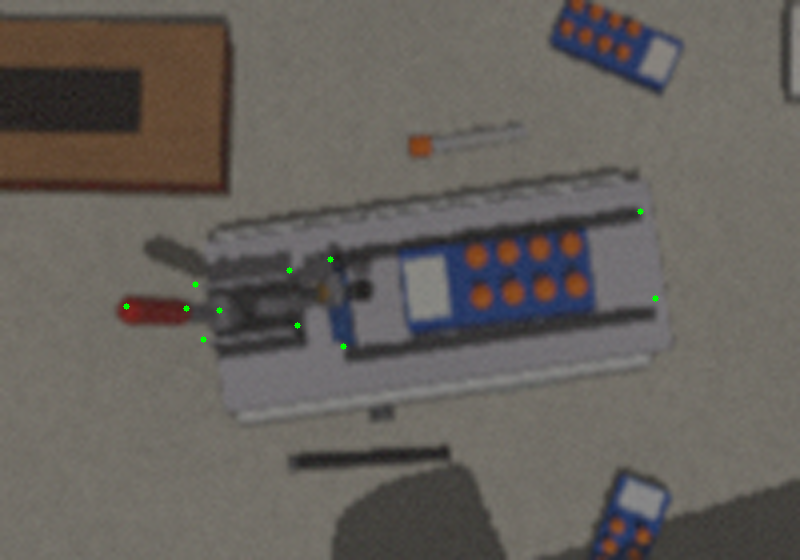

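View pics/os.png

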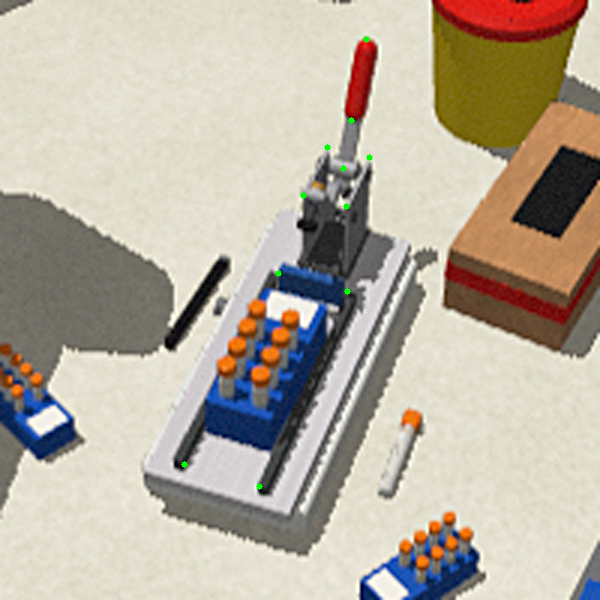

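Emit:
servo_tool:
  targets:
    - {"slide":[0.462,-0.293,0],"rot":[0,0,-71]}
    - {"slide":[0.462,-0.293,0],"rot":[0,0,-71]}
    - {"slide":[0.462,-0.293,0],"rot":[0,0,-71]}
    - {"slide":[0.462,-0.293,0],"rot":[0,0,-71]}
    - {"slide":[0.462,-0.293,0],"rot":[0,0,-71]}
    - {"slide":[0.462,-0.293,0],"rot":[0,0,-71]}
    - {"slide":[0.462,-0.293,0],"rot":[0,0,-71]}
    - {"slide":[0.462,-0.293,0],"rot":[0,0,-71]}
    - {"slide":[0.462,-0.293,0],"rot":[0,0,-71]}
    - {"slide":[0.462,-0.293,0],"rot":[0,0,-71]}
    - {"slide":[0.462,-0.293,0],"rot":[0,0,-71]}
    - {"slide":[0.462,-0.293,0],"rot":[0,0,-71]}
    - {"slide":[0.462,-0.293,0],"rot":[0,0,-71]}
    - {"slide":[0.462,-0.293,0],"rot":[0,0,-71]}
    - {"slide":[0.462,-0.293,0],"rot":[0,0,-71]}
    - {"slide":[0.462,-0.293,0],"rot":[0,0,-71]}
    - {"slide":[0.462,-0.293,0],"rot":[0,0,-71]}
  fingers: 0

```text
t: 2.22
tcp_pos: [0.5718, -0.1165, 0.2313]
tcp_rot: [0.661, 0.75, -0.0, -0.0]
wrist_force: [-0.2, 0.8, -0.3]
opening: 0.002
```

Emit:
servo_tool:
  targets:
    - {"slide":[0,0,0.04]}
    - {"slide":[0,0,0.08]}
    - {"slide":[0,0,0.12]}
    - {"slide":[0,0,0.151]}
    - {"slide":[0,0,0.151]}
    - {"slide":[0,0,0.151]}

```text
invalid input at $.targets[0]: expected keys slide, rot
```

Run:
```python
from h import *
np.save("p.npy",[.550,.058,1.698])
o=r.observe(); print(o["tcp_pos"],o["wrist_force"])
for n,(x0,y0),k in(("scene",(230,130),3),("top",(200,170),4)):
    im=r.get_image(n); a=im["pixels"][y0:y0+180,x0:x0+200,::-1]; cv2.imwrite(f"pics/a_{n}.png",cv2.resize(a,None,fx=k,fy=k,interpolation=cv2.INTER_CUBIC)[:600])
```

```text
[ 0.57179166 -0.11651096  0.23126641] [-0.21455911  0.75340474 -0.30190921]
```

View pics/a_scene.png

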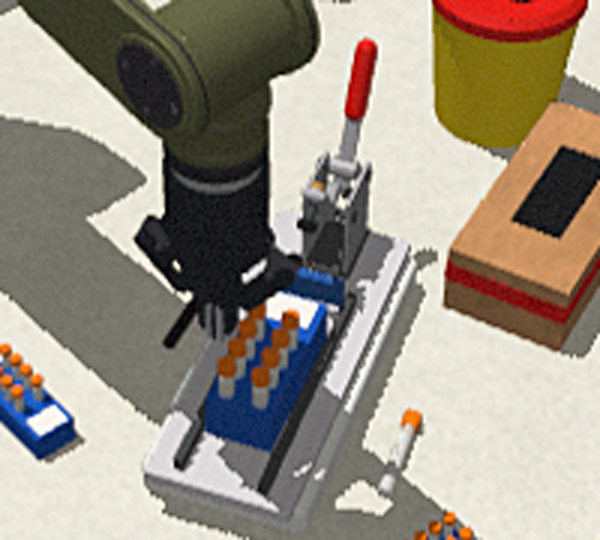

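The move was refused because every row needs a "rot", so the gripper is still above. The view (3x crop) shows the fingers at about crop (215,320), 0.23 m up over the rear, with a clear way down.

Emit:
servo_tool:
  targets:
    - {"slide":[0,0,0.04],"rot":[0,0,0]}
    - {"slide":[0,0,0.08],"rot":[0,0,0]}
    - {"slide":[0,0,0.12],"rot":[0,0,0]}
    - {"slide":[0,0,0.151],"rot":[0,0,0]}
    - {"slide":[0,0,0.151],"rot":[0,0,0]}
    - {"slide":[0,0,0.151],"rot":[0,0,0]}

```text
t: 2.82
tcp_pos: [0.5705, -0.1161, 0.0787]
tcp_rot: [0.661, 0.75, -0.001, -0.002]
wrist_force: [0.6, 0.2, 1.3]
opening: 0.002
```

Run:
```python
from h import *
o=r.observe(); print(o["tcp_pos"],o["wrist_force"])
for n,(x0,y0),k in(("scene",(230,130),3),("top",(200,170),4)):
    im=r.get_image(n); a=im["pixels"][y0:y0+180,x0:x0+200,::-1]; cv2.imwrite(f"pics/b_{n}.png",cv2.resize(a,None,fx=k,fy=k,interpolation=cv2.INTER_CUBIC)[:600])
```

```text
[ 0.57052017 -0.11610615  0.07871182] [0.5653754  0.23290091 1.33088305]
```

View pics/b_scene.png

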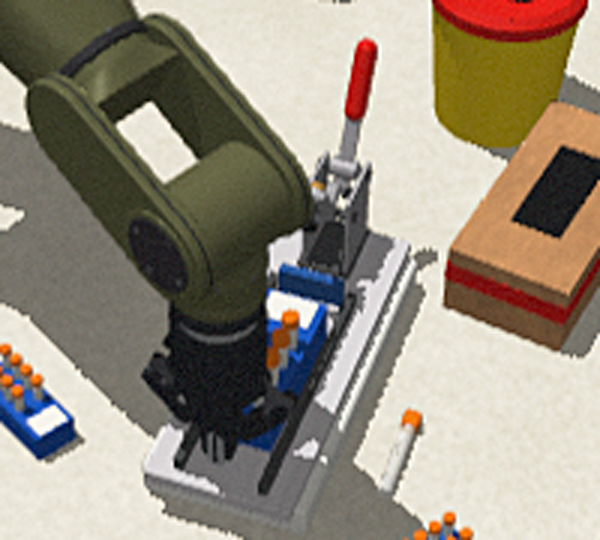

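The fingers are behind the rack between the rails, at crop (220,440). I start the slow push now.

Emit:
servo_tool:
  targets:
    - {"slide":[0.004,0,0],"rot":[0,0,0]}
    - {"slide":[0.008,0,0],"rot":[0,0,0]}
    - {"slide":[0.01,0,0],"rot":[0,0,0]}
    - {"slide":[0.0115,0,0],"rot":[0,0,0]}
    - {"slide":[0.013,0,0],"rot":[0,0,0]}
    - {"slide":[0.0145,0,0],"rot":[0,0,0]}
    - {"slide":[0.016,0,0],"rot":[0,0,0]}
    - {"slide":[0.0175,0,0],"rot":[0,0,0]}
    - {"slide":[0.019,0,0],"rot":[0,0,0]}
    - {"slide":[0.0205,0,0],"rot":[0,0,0]}
    - {"slide":[0.022,0,0],"rot":[0,0,0]}
    - {"slide":[0.0235,0,0],"rot":[0,0,0]}
    - {"slide":[0.025,0,0],"rot":[0,0,0]}

```text
t: 4.0
tcp_pos: [0.5691, -0.0908, 0.0803]
tcp_rot: [0.661, 0.751, -0.0, 0.0]
wrist_force: [0.6, -1.8, -0.4]
opening: 0.002
```

Emit:
servo_tool:
  targets:
    - {"slide":[0.0015,0,0],"rot":[0,0,0]}
    - {"slide":[0.003,0,0],"rot":[0,0,0]}
    - {"slide":[0.0045,0,0],"rot":[0,0,0]}
    - {"slide":[0.006,0,0],"rot":[0,0,0]}
    - {"slide":[0.0075,0,0],"rot":[0,0,0]}
    - {"slide":[0.009,0,0],"rot":[0,0,0]}
    - {"slide":[0.011,0,0],"rot":[0,0,0]}
    - {"slide":[0.013,0,0],"rot":[0,0,0]}
    - {"slide":[0.015,0,0],"rot":[0,0,0]}

```text
t: 4.75
tcp_pos: [0.5671, -0.0756, 0.0803]
tcp_rot: [0.661, 0.751, -0.0, -0.0]
wrist_force: [0.0, -1.8, -0.6]
opening: 0.0
```

Run:
```python
from h import *
print(r.observe()["wrist_force"])
im=r.get_image("top"); a=im["pixels"][170:310,200:400,::-1]; cv2.imwrite("pics/c_top.png",cv2.resize(a,None,fx=4,fy=4,interpolation=cv2.INTER_CUBIC))
```

```text
[ 0.04568495 -1.79158372 -0.60330376]
```

View pics/c_top.png

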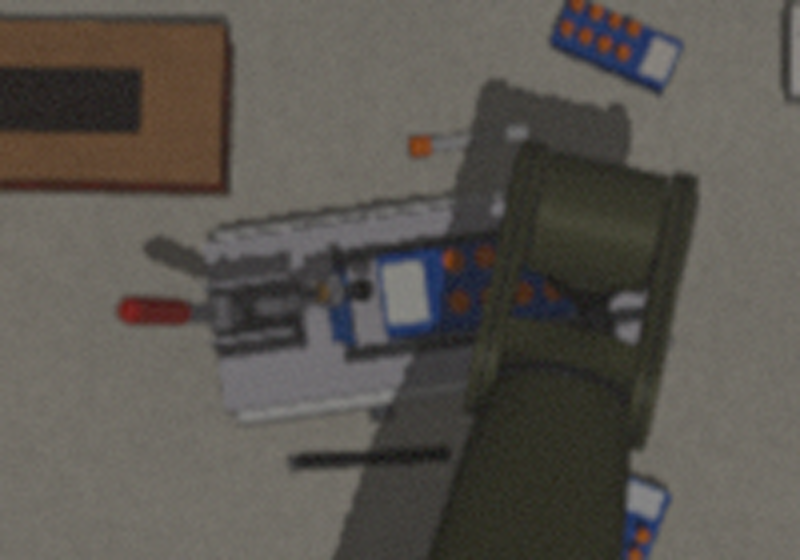

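The rack has moved about 17 mm. Its front is now at crop x≈377 and the stop at ≈352, so about 18 mm is left.

Emit:
servo_tool:
  targets:
    - {"slide":[0.0015,0,0],"rot":[0,0,0]}
    - {"slide":[0.003,0,0],"rot":[0,0,0]}
    - {"slide":[0.0045,0,0],"rot":[0,0,0]}
    - {"slide":[0.006,0,0],"rot":[0,0,0]}
    - {"slide":[0.0075,0,0],"rot":[0,0,0]}
    - {"slide":[0.009,0,0],"rot":[0,0,0]}
    - {"slide":[0.0105,0,0],"rot":[0,0,0]}
    - {"slide":[0.012,0,0],"rot":[0,0,0]}

```text
t: 5.47
tcp_pos: [0.5657, -0.0638, 0.0803]
tcp_rot: [0.661, 0.751, 0.0, 0.0]
wrist_force: [0.1, -0.6, -0.4]
opening: -0.002
```

Emit:
servo_tool:
  targets:
    - {"slide":[0.0006,0,0],"rot":[0,0,0]}
    - {"slide":[0.0012,0,0],"rot":[0,0,0]}
    - {"slide":[0.0018,0,0],"rot":[0,0,0]}

```text
t: 5.72
tcp_pos: [0.5655, -0.0621, 0.0804]
tcp_rot: [0.661, 0.751, 0.0, 0.0]
wrist_force: [-0.7, -1.4, -0.2]
opening: -0.001
```

Emit:
servo_tool:
  targets:
    - {"slide":[0.0005,0,0],"rot":[0,0,0]}
    - {"slide":[0.001,0,0],"rot":[0,0,0]}
    - {"slide":[0.0015,0,0],"rot":[0,0,0]}

```text
t: 5.97
tcp_pos: [0.5653, -0.0606, 0.0803]
tcp_rot: [0.661, 0.751, -0.0, 0.0]
wrist_force: [0.7, -1.2, -0.1]
opening: -0.0
```

Still sliding. I go on in short, single calls.

Emit:
servo_tool:
  targets:
    - {"slide":[0.0005,0,0],"rot":[0,0,0]}
    - {"slide":[0.001,0,0],"rot":[0,0,0]}

```text
t: 6.13
tcp_pos: [0.5652, -0.0597, 0.0804]
tcp_rot: [0.661, 0.751, -0.0, 0.0]
wrist_force: [0.1, -1.2, -0.3]
opening: 0.001
```

Emit:
servo_tool:
  targets:
    - {"slide":[0.0005,0,0],"rot":[0,0,0]}
    - {"slide":[0.001,0,0],"rot":[0,0,0]}

```text
t: 6.3
tcp_pos: [0.565, -0.0586, 0.0803]
tcp_rot: [0.661, 0.751, -0.0, 0.0]
wrist_force: [-0.1, -0.7, -1.5]
opening: 0.002
```

Emit:
servo_tool:
  targets:
    - {"slide":[0.0005,0,0],"rot":[0,0,0]}
    - {"slide":[0.001,0,0],"rot":[0,0,0]}

```text
t: 6.47
tcp_pos: [0.5649, -0.0576, 0.0803]
tcp_rot: [0.661, 0.751, -0.0, 0.0]
wrist_force: [-0.6, -1.6, -1.2]
opening: -0.001
```

Emit:
servo_tool:
  targets:
    - {"slide":[0.0005,0,0],"rot":[0,0,0]}
    - {"slide":[0.001,0,0],"rot":[0,0,0]}

```text
t: 6.63
tcp_pos: [0.5648, -0.0566, 0.0803]
tcp_rot: [0.661, 0.751, -0.0, 0.0]
wrist_force: [1.2, -1.2, 0.1]
opening: -0.001
```

Emit:
servo_tool:
  targets:
    - {"slide":[0.0005,0,0],"rot":[0,0,0]}
    - {"slide":[0.001,0,0],"rot":[0,0,0]}

```text
t: 6.8
tcp_pos: [0.5647, -0.0556, 0.0803]
tcp_rot: [0.661, 0.751, 0.0, 0.0]
wrist_force: [0.3, -1.4, 0.0]
opening: 0.0
```

Emit:
servo_tool:
  targets:
    - {"slide":[0.0005,0,0],"rot":[0,0,0]}
    - {"slide":[0.001,0,0],"rot":[0,0,0]}

```text
t: 6.97
tcp_pos: [0.5645, -0.0546, 0.0803]
tcp_rot: [0.661, 0.751, -0.0, 0.0]
wrist_force: [-0.9, -1.1, -0.8]
opening: 0.002
```

Emit:
servo_tool:
  targets:
    - {"slide":[0.0005,0,0],"rot":[0,0,0]}
    - {"slide":[0.001,0,0],"rot":[0,0,0]}

```text
t: 7.13
tcp_pos: [0.5644, -0.0536, 0.0803]
tcp_rot: [0.661, 0.751, -0.0, 0.0]
wrist_force: [-0.5, -0.5, -0.7]
opening: -0.002
```

Run:
```python
from h import *
print(r.observe()["wrist_force"])
im=r.get_image("top"); a=im["pixels"][210:280,260:360,::-1]; cv2.imwrite("pics/d_top.png",cv2.resize(a,None,fx=8,fy=8,interpolation=cv2.INTER_CUBIC))
```

```text
[-0.50925099 -0.54735997 -0.74754248]
```

View pics/d_top.png

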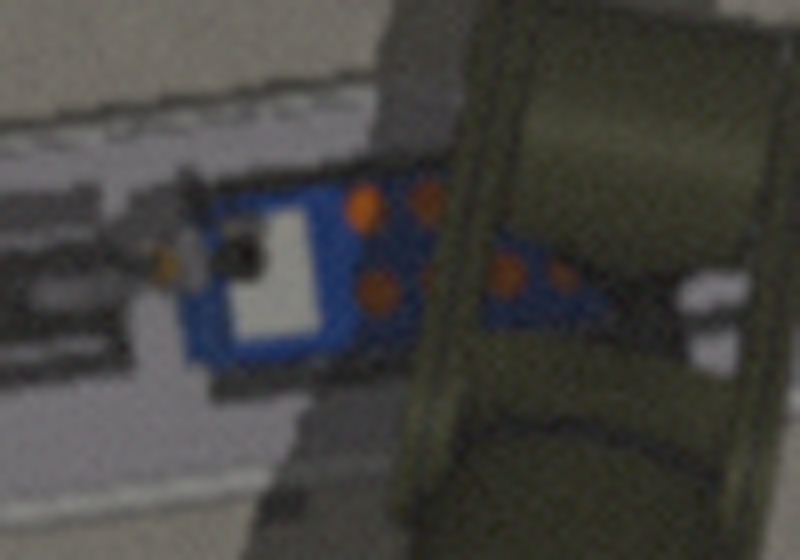

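The rack now meets the stop visually: crop x≈200–220, with no light gap left. I keep feeling for it.

Emit:
servo_tool:
  targets:
    - {"slide":[0.0005,0,0],"rot":[0,0,0]}
    - {"slide":[0.001,0,0],"rot":[0,0,0]}

```text
t: 7.35
tcp_pos: [0.5643, -0.0527, 0.0804]
tcp_rot: [0.661, 0.751, -0.0, 0.0]
wrist_force: [-0.2, -1.3, -0.1]
opening: -0.0
```

Emit:
servo_tool:
  targets:
    - {"slide":[0.0005,0,0],"rot":[0,0,0]}
    - {"slide":[0.001,0,0],"rot":[0,0,0]}

```text
t: 7.52
tcp_pos: [0.5643, -0.0519, 0.0804]
tcp_rot: [0.661, 0.751, -0.0, 0.0]
wrist_force: [0.9, -3.2, -1.1]
opening: 0.002
```

Emit:
servo_tool:
  targets:
    - {"slide":[0.0005,0,0],"rot":[0,0,0]}
    - {"slide":[0.0005,0,0],"rot":[0,0,0]}

```text
t: 7.68
tcp_pos: [0.5645, -0.0518, 0.0805]
tcp_rot: [0.661, 0.751, -0.0, 0.001]
wrist_force: [1.7, -4.3, -1.0]
opening: 0.001
```

Emit:
servo_tool:
  targets:
    - {"slide":[0.0006,0,0],"rot":[0,0,0]}
    - {"slide":[0.0006,0,0],"rot":[0,0,0]}
    - {"slide":[0.0006,0,0],"rot":[0,0,0]}

```text
t: 7.93
tcp_pos: [0.5646, -0.0518, 0.0807]
tcp_rot: [0.661, 0.751, -0.0, 0.001]
wrist_force: [2.2, -7.1, -0.9]
opening: 0.005
```

The push meets a solid 7 N with no motion, so the rack is flush. Next I back off and rise.

Emit:
servo_tool:
  targets:
    - {"slide":[-0.006,0,0],"rot":[0,0,0]}
    - {"slide":[-0.018,0,0],"rot":[0,0,0]}
    - {"slide":[-0.03,0,0],"rot":[0,0,0]}
    - {"slide":[-0.03,0,-0.03],"rot":[0,0,0]}
    - {"slide":[-0.03,0,-0.07],"rot":[0,0,0]}
    - {"slide":[-0.03,0,-0.11],"rot":[0,0,0]}
    - {"slide":[-0.03,0,-0.15],"rot":[0,0,0]}
    - {"slide":[-0.03,0,-0.19],"rot":[0,0,0]}
    - {"slide":[-0.03,0,-0.19],"rot":[0,0,0]}

```text
t: 8.68
tcp_pos: [0.5718, -0.082, 0.2815]
tcp_rot: [0.661, 0.75, 0.004, 0.007]
wrist_force: [0.2, 0.1, 1.9]
opening: -0.004
```

Run:
```python
from h import *
from scipy import ndimage
p=np.load("p.npy"); o=r.observe(); print(o["tcp_pos"],o["wrist_force"])
ims={n:r.get_image(n) for n in("top","scene")}; pts={}
for n,im in ims.items():
    b=(r.recognise("clamp_lever",n) or [{"bbox":[244,249,40,10] if n=="top" else [348,171,20,55]}])[0]["bbox"]; print(n,np.round(b,1))
    hsv=cv2.cvtColor(im["pixels"],cv2.COLOR_RGB2HSV); m=((hsv[...,0]<8)|(hsv[...,0]>172))&(hsv[...,1]>140)
    l,k=ndimage.label(m); x0=(225,240) if n=="top" else (335,140)
    w=(262,256) if n=="top" else (362,180)
    box=np.zeros_like(m); box[x0[1]:w[1],x0[0]:w[0]]=1; m&=box
    v,u=np.nonzero(m); pts[n]=np.array([u.mean(),v.mean()]); c=np.cov(u,v); e=np.linalg.eigh(c)[1][:,1]; pr=(np.c_[u,v]-pts[n])@e
    print(n,len(u),pts[n],"ends",pts[n]+e*pr.min(),pts[n]+e*pr.max())
    for zh in(.134,.14,.146):
        print(zh,proj(im,W(p,[[.13+q*np.cos(1.13),0,zh+q*np.sin(1.13)] for q in(.045,.0825,.12)])).round(1).tolist())
f=lambda X:np.r_[proj(ims["top"],X)[0]-pts["top"],proj(ims["scene"],X)[0]-pts["scene"]]
s=least_squares(f,W(p,[.166,0,.215])[0]); X=s.x; d=X[:2]-p[:2]; c,sn=np.cos(p[2]),np.sin(p[2])
print("grip centre",X,"mixer",d@[c,sn],d@[-sn,c],X[2],"res",f(X))
```

```text
[ 0.57177196 -0.08199509  0.28151548] [0.22300337 0.0978972  1.94683744]
top [245.7 248.4  37.3   7.9]
top 71 [237.64788732 247.32394366] ends [246.06583182 247.77710485] [229.95103368 246.90960079]
0.134 [[246.4, 247.3], [239.1, 246.9], [231.5, 246.6]]
0.14 [[246.1, 247.1], [238.8, 246.7], [231.2, 246.3]]
0.146 [[245.9, 246.9], [238.5, 246.5], [230.8, 246.1]]
scene [348.4 169.1  12.7  50.9]
scene 173 [349.64739884 156.10404624] ends [352.21214516 143.04165382] [347.11105086 169.02180437]
0.134 [[346.6, 171.5], [349.0, 158.1], [351.5, 144.5]]
0.14 [[346.7, 169.8], [349.1, 156.4], [351.7, 142.7]]
0.146 [[346.8, 168.1], [349.2, 154.6], [351.8, 140.9]]
grip centre [0.52820321 0.225637   0.21242877] mixer 0.16904774043149973 0.0003541024209840114 0.21242877286718445 res [-0.11690053 -0.19206102 -0.2153822   0.03060179]
```

The grip centre triangulates to (0.169, 0.000, 0.212) in the mixer frame. That fits the model with the axis at about 0.138 m. I go over to the rack side of the handle.

Emit:
servo_tool:
  targets:
    - {"slide":[0.04,0,0],"rot":[0,0,0]}
    - {"slide":[0.08,0,0],"rot":[0,0,0]}
    - {"slide":[0.12,0,0],"rot":[0,0,0]}
    - {"slide":[0.16,0,0],"rot":[0,0,0]}
    - {"slide":[0.2,0,0],"rot":[0,0,0]}
    - {"slide":[0.235,0,0],"rot":[0,0,0]}
    - {"slide":[0.26,0,0],"rot":[0,0,0]}
    - {"slide":[0.265,0,0.02],"rot":[0,0,0]}
    - {"slide":[0.265,0,0.04],"rot":[0,0,0]}
    - {"slide":[0.265,0,0.053],"rot":[0,0,0]}
    - {"slide":[0.265,0,0.053],"rot":[0,0,0]}
    - {"slide":[0.265,0,0.053],"rot":[0,0,0]}

```text
t: 9.88
tcp_pos: [0.5332, 0.1818, 0.215]
tcp_rot: [0.661, 0.75, -0.002, -0.001]
wrist_force: [-0.2, -0.1, 0.8]
opening: 0.001
```

```bash
cat > m.py <<'E'
from h import *
p=np.load("p.npy"); o=r.observe(); d=o["tcp_pos"][:2]-p[:2]; c,s=np.cos(p[2]),np.sin(p[2])
print("mixer mm",np.round([d@[c,s]*1e3,d@[-s,c]*1e3,o["tcp_pos"][2]*1e3],1)); f=o["wrist_force"]; print("F",np.round([f[:2]@[c,s],f[:2]@[-s,c],f[2]],1))
E
python3 m.py
python3 - <<'E'
import numpy as np
P=[]
for e in np.arange(1.13,-.01,-.05):
    R=.095+.015*(1.13-e)/1.13; P.append([133.5+1e3*R*np.cos(e)-10*np.sin(e)-11,138+1e3*R*np.sin(e)+10*np.cos(e)]); print(round(1.13-e,2),np.round(P[-1],1))
E
```

```text
mixer mm [125.   1. 215.]
F [-0.1  0.3  0.8]
0.0 [154.  228.2]
0.05 [158.8 227.1]
0.1 [163.5 225.7]
0.15 [168.2 224.1]
0.2 [172.9 222.3]
0.25 [177.4 220.1]
0.3 [181.9 217.8]
0.35 [186.3 215.2]
0.4 [190.6 212.3]
0.45 [194.7 209.3]
0.5 [198.7 206. ]
0.55 [202.6 202.4]
0.6 [206.3 198.7]
0.65 [209.8 194.7]
0.7 [213.1 190.6]
0.75 [216.3 186.2]
0.8 [219.2 181.7]
0.85 [221.9 177. ]
0.9 [224.4 172.1]
0.95 [226.6 167.1]
1.0 [228.6 162. ]
1.05 [230.3 156.7]
1.1 [231.8 151.3]
```

Emit:
servo_tool:
  targets:
    - {"slide":[0.004,0,-0.013],"rot":[0,0,0]}
    - {"slide":[0.01,0,-0.013],"rot":[0,0,0]}
    - {"slide":[0.016,0,-0.013],"rot":[0,0,0]}
    - {"slide":[0.02,0,-0.013],"rot":[0,0,0]}
    - {"slide":[0.022,0,-0.013],"rot":[0,0,0]}
    - {"slide":[0.024,0,-0.013],"rot":[0,0,0]}
    - {"slide":[0.026,0,-0.013],"rot":[0,0,0]}
    - {"slide":[0.028,0,-0.013],"rot":[0,0,0]}
    - {"slide":[0.03,0,-0.013],"rot":[0,0,0]}
    - {"slide":[0.032,0,-0.0125],"rot":[0,0,0]}
    - {"slide":[0.034,0,-0.012],"rot":[0,0,0]}

```text
t: 10.8
tcp_pos: [0.5299, 0.2157, 0.2292]
tcp_rot: [0.661, 0.751, -0.001, 0.001]
wrist_force: [-0.1, -3.6, -0.7]
opening: -0.002
```

```bash
python3 m.py
```

```text
mixer mm [ 1.590e+02 -1.000e-01  2.292e+02]
F [-3.6  0.5 -0.7]
```

Emit:
servo_tool:
  targets:
    - {"slide":[0.0022,0,0.001],"rot":[0,0,0]}
    - {"slide":[0.0045,0,0.002],"rot":[0,0,0]}
    - {"slide":[0.0068,0,0.0029],"rot":[0,0,0]}
    - {"slide":[0.0092,0,0.004],"rot":[0,0,0]}
    - {"slide":[0.0115,0,0.005],"rot":[0,0,0]}
    - {"slide":[0.0139,0,0.006],"rot":[0,0,0]}
    - {"slide":[0.016,0,0.007],"rot":[0,0,0]}
    - {"slide":[0.0184,0,0.008],"rot":[0,0,0]}
    - {"slide":[0.0206,0,0.0093],"rot":[0,0,0]}
    - {"slide":[0.0229,0,0.0105],"rot":[0,0,0]}
    - {"slide":[0.025,0,0.0117],"rot":[0,0,0]}
    - {"slide":[0.0273,0,0.013],"rot":[0,0,0]}
    - {"slide":[0.0295,0,0.0145],"rot":[0,0,0]}
    - {"slide":[0.0316,0,0.016],"rot":[0,0,0]}

```text
t: 11.97
tcp_pos: [0.5259, 0.2478, 0.2132]
tcp_rot: [0.661, 0.751, 0.0, -0.0]
wrist_force: [0.7, -2.7, 0.8]
opening: -0.001
```

```bash
python3 m.py
```

```text
mixer mm [ 1.914e+02 -2.000e-01  2.132e+02]
F [-2.8 -0.4  0.8]
```

Emit:
servo_tool:
  targets:
    - {"slide":[0.002,0,0.0014],"rot":[0,0,0]}
    - {"slide":[0.0041,0,0.003],"rot":[0,0,0]}
    - {"slide":[0.0061,0,0.0046],"rot":[0,0,0]}
    - {"slide":[0.0081,0,0.0063],"rot":[0,0,0]}
    - {"slide":[0.01,0,0.0081],"rot":[0,0,0]}
    - {"slide":[0.012,0,0.0099],"rot":[0,0,0]}
    - {"slide":[0.0138,0,0.0117],"rot":[0,0,0]}
    - {"slide":[0.0157,0,0.0136],"rot":[0,0,0]}
    - {"slide":[0.0175,0,0.0156],"rot":[0,0,0]}
    - {"slide":[0.0192,0,0.0176],"rot":[0,0,0]}
    - {"slide":[0.0209,0,0.0196],"rot":[0,0,0]}
    - {"slide":[0.0225,0,0.0217],"rot":[0,0,0]}

```text
t: 12.97
tcp_pos: [0.523, 0.2701, 0.1915]
tcp_rot: [0.661, 0.751, 0.0, -0.0]
wrist_force: [-0.2, -2.0, 0.6]
opening: -0.0
```

```bash
python3 m.py
```

```text
mixer mm [ 2.138e+02 -1.000e-01  1.915e+02]
F [-2.   0.4  0.6]
```

Emit:
servo_tool:
  targets:
    - {"slide":[0.0011,0,0.0015],"rot":[0,0,0]}
    - {"slide":[0.0022,0,0.003],"rot":[0,0,0]}
    - {"slide":[0.0032,0,0.0044],"rot":[0,0,0]}
    - {"slide":[0.0042,0,0.0059],"rot":[0,0,0]}
    - {"slide":[0.0052,0,0.0074],"rot":[0,0,0]}
    - {"slide":[0.0061,0,0.0089],"rot":[0,0,0]}

```text
t: 13.47
tcp_pos: [0.5223, 0.2756, 0.1829]
tcp_rot: [0.661, 0.751, -0.0, 0.0]
wrist_force: [0.5, -4.5, 3.8]
opening: 0.002
```

Emit:
servo_tool:
  targets:
    - {"slide":[0.0009,0,0.0016],"rot":[0,0,0]}
    - {"slide":[0.0018,0,0.0031],"rot":[0,0,0]}
    - {"slide":[0.0027,0,0.0047],"rot":[0,0,0]}

```text
t: 13.72
tcp_pos: [0.5222, 0.2782, 0.1784]
tcp_rot: [0.661, 0.751, -0.0, 0.001]
wrist_force: [-0.7, -6.4, 3.8]
opening: -0.002
```

Emit:
servo_tool:
  targets:
    - {"slide":[0.0003,0,0.0015],"rot":[0,0,0]}
    - {"slide":[0.0006,0,0.003],"rot":[0,0,0]}
    - {"slide":[0.0009,0,0.0045],"rot":[0,0,0]}

```text
t: 13.97
tcp_pos: [0.522, 0.2795, 0.1744]
tcp_rot: [0.661, 0.751, 0.0, 0.0]
wrist_force: [-2.0, -4.0, 6.7]
opening: -0.001
```

```bash
python3 m.py
python3 - <<'E'
from h import *
im=r.get_image("scene"); a=im["pixels"][110:260,280:430,::-1]; cv2.imwrite("pics/e.png",cv2.resize(a,None,fx=4,fy=4,interpolation=cv2.INTER_CUBIC))
E
```

```text
mixer mm [223.3  -0.4 174.4]
F [-3.7  2.4  6.7]
```

View pics/e.png

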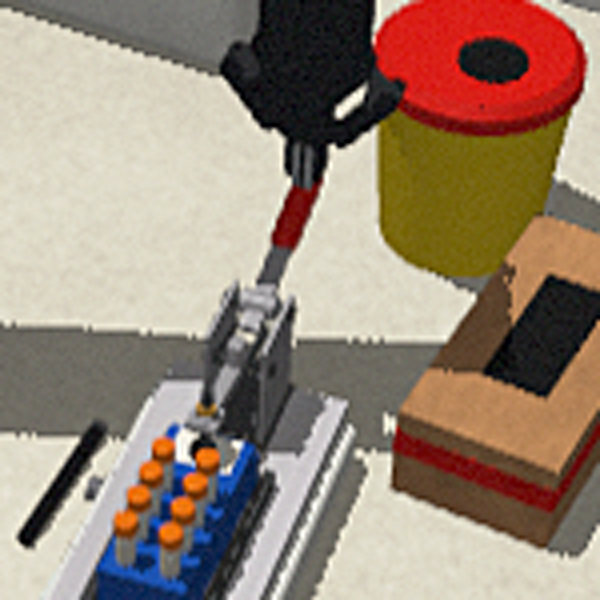

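The fingers sit on the outer half of the grip (crop 300,180), the pad is close to the ledge, and the knuckles come near the bin in view. I check the bin clearance.

Run:
```python
from h import *
for n in("scene",):
    im=r.get_image(n); c=plane(im,[[280+480/4,110+60/4]],.172)[0]; o=r.observe()["tcp_pos"]
    print("bin",c,"tcp",o,"dist axis",np.hypot(*(c-o)[:2]))
```

```text
bin [0.57754001 0.46752133 0.172     ] tcp [0.52200097 0.27965482 0.17424585] dist axis 0.19590407848850191
```

Emit:
servo_tool:
  targets:
    - {"slide":[0.0003,0,0.0015],"rot":[0,0,0]}
    - {"slide":[0.0006,0,0.003],"rot":[0,0,0]}

```text
t: 14.23
tcp_pos: [0.522, 0.2804, 0.1718]
tcp_rot: [0.661, 0.751, 0.001, -0.0]
wrist_force: [-1.7, -4.2, 7.8]
opening: -0.001
```

Emit:
servo_tool:
  targets:
    - {"slide":[0.0003,0,0.0015],"rot":[0,0,0]}
    - {"slide":[0.0006,0,0.003],"rot":[0,0,0]}

```text
t: 14.4
tcp_pos: [0.5218, 0.2813, 0.1689]
tcp_rot: [0.661, 0.751, 0.001, -0.0]
wrist_force: [-2.1, -2.4, 7.0]
opening: -0.003
```

Emit:
servo_tool:
  targets:
    - {"slide":[0.0003,0,0.0015],"rot":[0,0,0]}
    - {"slide":[0.0006,0,0.003],"rot":[0,0,0]}

```text
t: 14.57
tcp_pos: [0.5218, 0.2822, 0.1661]
tcp_rot: [0.661, 0.751, 0.001, -0.0]
wrist_force: [-2.0, -1.8, 8.6]
opening: 0.0
```

Emit:
servo_tool:
  targets:
    - {"slide":[0.0003,0,0.0015],"rot":[0,0,0]}
    - {"slide":[0.0006,0,0.003],"rot":[0,0,0]}

```text
t: 14.73
tcp_pos: [0.5216, 0.283, 0.163]
tcp_rot: [0.661, 0.751, 0.001, -0.001]
wrist_force: [-1.6, -2.1, 8.1]
opening: 0.001
```

Emit:
servo_tool:
  targets:
    - {"slide":[0.0003,0,0.0015],"rot":[0,0,0]}
    - {"slide":[0.0006,0,0.003],"rot":[0,0,0]}

```text
t: 14.9
tcp_pos: [0.5215, 0.2837, 0.16]
tcp_rot: [0.661, 0.751, 0.001, -0.001]
wrist_force: [-2.0, -1.9, 7.4]
opening: 0.001
```

Emit:
servo_tool:
  targets:
    - {"slide":[0.0002,0,0.0015],"rot":[0,0,0]}
    - {"slide":[0.0004,0,0.003],"rot":[0,0,0]}

```text
t: 15.07
tcp_pos: [0.5214, 0.2843, 0.1568]
tcp_rot: [0.661, 0.751, 0.001, -0.001]
wrist_force: [-2.6, -0.2, 7.6]
opening: 0.003
```

Emit:
servo_tool:
  targets:
    - {"slide":[0.0002,0,0.0015],"rot":[0,0,0]}
    - {"slide":[0.0003,0,0.003],"rot":[0,0,0]}

```text
t: 15.23
tcp_pos: [0.5213, 0.2848, 0.1537]
tcp_rot: [0.661, 0.751, 0.002, -0.001]
wrist_force: [-1.6, 0.7, 5.5]
opening: 0.003
```

Emit:
servo_tool:
  targets:
    - {"slide":[0.0001,0,0.001],"rot":[0,0,0]}
    - {"slide":[0.0002,0,0.002],"rot":[0,0,0]}

```text
t: 15.4
tcp_pos: [0.5213, 0.2851, 0.1515]
tcp_rot: [0.661, 0.751, 0.002, -0.001]
wrist_force: [-1.9, 1.0, 5.5]
opening: -0.001
```

Force is falling as dead centre approaches. I go on in 1 mm steps.

Emit:
servo_tool:
  targets:
    - {"slide":[0,0,0.001],"rot":[0,0,0]}
    - {"slide":[0,0,0.002],"rot":[0,0,0]}

```text
t: 15.57
tcp_pos: [0.5213, 0.2851, 0.1493]
tcp_rot: [0.661, 0.751, 0.002, -0.001]
wrist_force: [-1.8, 3.5, 5.4]
opening: -0.001
```

Emit:
servo_tool:
  targets:
    - {"slide":[0,0,0.0007],"rot":[0,0,0]}
    - {"slide":[0,0,0.0014],"rot":[0,0,0]}

```text
t: 15.73
tcp_pos: [0.5215, 0.2843, 0.1475]
tcp_rot: [0.661, 0.751, 0.001, -0.0]
wrist_force: [-0.1, 2.7, 3.2]
opening: 0.002
```

Emit:
servo_tool:
  targets:
    - {"slide":[0,0,0.0005],"rot":[0,0,0]}
    - {"slide":[0,0,0.001],"rot":[0,0,0]}

```text
t: 15.9
tcp_pos: [0.5215, 0.2837, 0.1462]
tcp_rot: [0.661, 0.751, 0.0, 0.0]
wrist_force: [0.2, 2.0, 3.8]
opening: 0.002
```

Emit:
servo_tool:
  targets:
    - {"slide":[0,0,0.0005],"rot":[0,0,0]}
    - {"slide":[0,0,0.001],"rot":[0,0,0]}

```text
t: 16.07
tcp_pos: [0.5214, 0.2833, 0.1449]
tcp_rot: [0.661, 0.751, 0.0, 0.0]
wrist_force: [0.5, 2.7, 2.8]
opening: 0.001
```

Emit:
servo_tool:
  targets:
    - {"slide":[0,0,0.0005],"rot":[0,0,0]}
    - {"slide":[0,0,0.001],"rot":[0,0,0]}

```text
t: 16.23
tcp_pos: [0.5213, 0.2831, 0.1438]
tcp_rot: [0.661, 0.751, -0.0, 0.0]
wrist_force: [0.3, 1.2, 1.6]
opening: -0.004
```

Emit:
servo_tool:
  targets:
    - {"slide":[0,0,0.0005],"rot":[0,0,0]}
    - {"slide":[0,0,0.001],"rot":[0,0,0]}

```text
t: 16.4
tcp_pos: [0.5212, 0.283, 0.1427]
tcp_rot: [0.661, 0.751, -0.0, 0.0]
wrist_force: [0.4, 0.8, 2.1]
opening: 0.002
```

Emit:
servo_tool:
  targets:
    - {"slide":[0,0,0.0005],"rot":[0,0,0]}
    - {"slide":[0,0,0.001],"rot":[0,0,0]}

```text
t: 16.57
tcp_pos: [0.5212, 0.2831, 0.1418]
tcp_rot: [0.661, 0.751, -0.0, 0.0]
wrist_force: [-0.3, 0.5, 3.0]
opening: 0.002
```

Emit:
servo_tool:
  targets:
    - {"slide":[0,0,0.0005],"rot":[0,0,0]}
    - {"slide":[0,0,0.001],"rot":[0,0,0]}

```text
t: 16.73
tcp_pos: [0.5213, 0.2832, 0.1416]
tcp_rot: [0.661, 0.751, -0.0, 0.0]
wrist_force: [-1.5, 0.2, 7.0]
opening: 0.002
```

Emit:
servo_tool:
  targets:
    - {"slide":[0,0,0.0005],"rot":[0,0,0]}
    - {"slide":[0,0,0.001],"rot":[0,0,0]}

```text
t: 16.9
tcp_pos: [0.5214, 0.2832, 0.1414]
tcp_rot: [0.661, 0.751, -0.0, 0.0]
wrist_force: [-3.2, -1.9, 10.5]
opening: 0.001
```

On the hard stop: 4 N per mm of command with no motion. One more small press, then let go.

Emit:
servo_tool:
  targets:
    - {"slide":[0,0,0.0004],"rot":[0,0,0]}
    - {"slide":[0,0,0.0004],"rot":[0,0,0]}
    - {"slide":[0,0,0.0004],"rot":[0,0,0]}
    - {"slide":[0,0,0.0004],"rot":[0,0,0]}

```text
t: 17.23
tcp_pos: [0.5214, 0.2832, 0.1415]
tcp_rot: [0.661, 0.751, -0.0, 0.0]
wrist_force: [-3.7, -1.5, 9.4]
opening: 0.001
```

Emit:
servo_tool:
  targets:
    - {"slide":[0,0,-0.003],"rot":[0,0,0]}
    - {"slide":[0,0,-0.01],"rot":[0,0,0]}
    - {"slide":[0,0,-0.03],"rot":[0,0,0]}
    - {"slide":[0,0,-0.07],"rot":[0,0,0]}
    - {"slide":[0,0,-0.1],"rot":[0,0,0]}
    - {"slide":[-0.02,0,-0.14],"rot":[0,0,0]}
    - {"slide":[-0.05,0,-0.16],"rot":[0,0,0]}
    - {"slide":[-0.09,0,-0.16],"rot":[0,0,0]}
    - {"slide":[-0.13,0,-0.16],"rot":[0,0,0]}
    - {"slide":[-0.17,0,-0.16],"rot":[0,0,0]}
    - {"slide":[-0.21,0,-0.16],"rot":[0,0,0]}
    - {"slide":[-0.25,0,-0.16],"rot":[0,0,0]}
    - {"slide":[-0.29,0,-0.16],"rot":[0,0,0]}
    - {"slide":[-0.33,0,-0.16],"rot":[0,0,0]}
    - {"slide":[-0.37,0,-0.16],"rot":[0,0,0]}
    - {"slide":[-0.41,0,-0.16],"rot":[0,0,0]}
    - {"slide":[-0.41,0,-0.16],"rot":[0,0,0]}
    - {"slide":[-0.41,0,-0.16],"rot":[0,0,0]}
    - {"slide":[-0.41,0,-0.16],"rot":[0,0,0]}

```text
t: 18.82
tcp_pos: [0.5729, -0.1231, 0.2991]
tcp_rot: [0.661, 0.75, -0.0, -0.001]
wrist_force: [-1.2, 0.2, 0.2]
opening: -0.001
```

Run:
```python
from h import *
p=np.load("p.npy"); print(r.observe()["wrist_force"])
ims=[]
for n,(x0,y0),k,w,h in(("scene",(270,130),4,110,140),("top",(220,210),6,90,70)):
    im=r.get_image(n)
    a=cv2.resize(im["pixels"][y0:y0+h,x0:x0+w,::-1],None,fx=k,fy=k,interpolation=cv2.INTER_CUBIC)
    for e in(0,-.07):
        for q in proj(im,W(p,[[.1335+q*np.cos(e),0,.138+q*np.sin(e)] for q in(.045,.12)])): cv2.circle(a,tuple(int(v) for v in (q-(x0,y0)+.5)*k-.5),2,(0,255,0) if e else (255,0,255),-1)
    cv2.imwrite(f"pics/f_{n}.png",a)
a=cv2.imread("pics/f_scene.png");b=cv2.imread("pics/f_top.png"); b=cv2.resize(b,(360,280))
c=np.zeros((560,800,3),np.uint8); c[:,:440]=a; c[:280,440:]=b; cv2.imwrite("pics/f.png",c)
```

```text
[-1.23899637  0.22311281  0.2332918 ]
```

View pics/f.png

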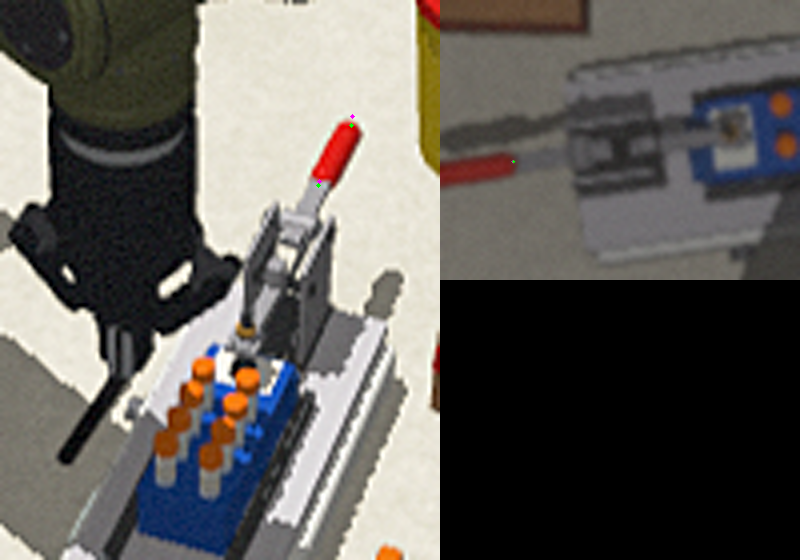

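The handle is down on its closed position (tip at crop (350,125), on the predicted closed mark). The pad is on the ledge, the rack is at the stop, and the gripper is clear. I hand in.

```bash
python3 -c "
from cell import r
print(r.hand_in())"
```

```text
the job is handed in; nothing more can be done
None
```

The rack is flush against the end stop and the clamp is closed on its hard stop. I handed the job in at about 19 s of the 58 s allowed; no verdict was reported.

- **Rack:** I pushed the rear end with the shut fingers. It slid at about 1–2 N, then met the stop, where the force rose to about 7 N with no further motion.
- **Clamp:** I pushed the red grip down its arc. The highest reading on the way down was about 9 N; it dropped to about 2–3 N past dead centre. The lever then met its hard stop at a tool height of 0.1415 m, about 6 mm below centre as expected. I pressed it to about 11 N there; both peaks stayed well under 20 N.
- **Last check:** the final picture shows the handle on the predicted closed angle, the pad on the ledge and the rack against the stop. The gripper was clear with the wrist force near zero. I touched none of the bystanders, but I did not measure their positions at the end.
- **Disagreements:** the top and scene cameras differed by 1–2 pixels when I fitted the mixer's pose. The handle came out about 4 mm farther along x than the model, and I corrected for that before pushing. One move call was refused for a missing field, so nothing moved.

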